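# Snap the two straps shut over the roll in its rack

### The arm

A 6-joint arm with a two-finger parallel gripper is mounted at the origin on the work surface; the furniture and walls round the work are solid. World frame = base frame: x ahead of the robot, y to its left, z up, the work surface at z = 0. Lengths are in m, angles in rad, forces in N, time in s.
With the tool pointing down it reaches from about 0.3 to 0.85 m from the base axis. Payload 4.2 kg.
Tool frame: the origin (TCP) lies on the mounting face of the last link; the fingertips stand 191 mm ahead of it and the grasp point (between the pads) lies 172 mm ahead of it; z points along the fingers, y is the direction in which the jaws open and shut (so a half turn about z gives the same grasp; the last joint's range is limited). The gripper opens to 91 mm and grips with 3 to 60 N. Pads are 32 mm wide; open, the fingers measure 118 mm over their backs; the gripper's body (76 mm by 178 mm) begins 60 mm behind the grasp point.
Start: joints at [1.248, 0.32, 1.565, -0, 1.257, -0.02], TCP at [0.171, 0.549, 0.405] pointing down, gripper open.
Joint ranges: [-3.11, 3.11], [-0.84, 2.01], [0.21, 2.61], [-1.34, 4.49], [0.05, 2.63], [-2.56, 2.56]. Speed limits (rad/s): [2.57, 2.57, 3.14, 3.14, 3.14, 3.14].

### API

Orientations are given as a 3x3 rotation matrix whose columns are the frame's x, y, z axes.
In Python, from rig import readout, imaging, close_job gives the robot as it stands.
- The arm moves only by the tool servo_tool, never from a script. Its argument "deltas" is a list of rows, each a list of 7 numbers: the shift along the tool's x, y, z in mm, then the turn, a rotation vector about the tool's x, y, z in rad, then the finger opening in mm, from 0 to 91.2. A call has 1 to 8 rows; each row shifts and turns the commanded pose from where the row before left it, along the tool's axes as they then stand; what a row does not reach is not made up. A row lasts 1/10 s, in which the tool goes at most 50 mm and 8.59 degrees, less where a joint would pass 70% of its speed; a pose out of reach is approached as far as the arm can. A call with a gripper value outside its range is refused whole. The fingers move at their own pace and stop on an object; the grip force is fixed at half the most. Time passes only in rows, so rows that do not move let the fingers close. It gives the time, the measured TCP pose, the force and the opening at its end, in the units of the state.
- readout.get_obs(): the state, without advancing time (a new reading comes with each control period).
- imaging.read_camera(name): name is "scene" or "top" or "wrist"; returns a dict with "pixels" (480x640x3 uint8, red, green, blue), "mtx" (3x3 intrinsics, pixels), "k1" (the pictures are not rectified: a ray, as slopes to the right and down, at radius r is drawn at 1 + k1 r^2 times it, then the intrinsics apply), "R" (3x3) and "t" (3): a world point X has camera coordinates R X + t. Camera axes: x right, y down, z forward; pixel columns grow to the right and rows downward; lengths in m; the calibration is good to about 2 mm. A picture is of the moment at which its call begins. There is no depth.
- close_job(): hands the job in, once; it reports no verdict.
The state is a dict: "time": time; "joints": joint angles; "qd": joint speeds; "joint_efforts": joint torques, N m; "ee_pos": TCP position; "tcp_rot": TCP orientation; "ft_force": force on the tool from outside, world axes, zero at the start; "ft_torque": the same for the moment, N m; "grip_width": finger opening in m.
Only numpy, scipy, OpenCV 4.12 (cv2) and the standard library are available. Lean on these libraries where they do the work, as an engineer would, in place of code of your own. Each camera call takes 0.05 s, during which the arm holds its last target.

### The job

The red roll lies in its rack on the bench, but both blue hinged straps have been left standing open. Swing each strap down over the roll and press its tab until its spring catch snaps and holds it fully shut, leaving the roll lying in the rack and the tape measure, marker, grey tape and red pot where they are.

Things in the scene. Friction and masses are not known exactly. Their poses are not given: they have to be found in the camera images.
- rack: Roll rack screwed to the bench: plywood board 112 x 250 x 12 mm, two grey saddles at y = +75 and -75 mm. Origin on the bench under the roll's axis, at its middle; x runs across the roll from the tabs towards the hinges, y along the roll, z up. Board spans x -62 to +50 mm. Hinge line: x +34, z 43 mm. A fixed catch housing, 38 mm high, x -58 to -40 mm, 36 mm along y, stands under each tab.
- strap_left (a joint): Angle of the blue strap at rack y = +75 mm: 0 shut (tab level), grows as the tab lifts, to 1.9 rad. Strap 38 mm wide: arch of 28 mm outer radius about the roll, then a flat tab 5 mm thick, 30 to 58 mm from the roll axis. It stays where left (about 1 N moves it). A sprung roller catch resists from about 0.13 rad with at most about 9 N at the tab; below 0.05 rad it snaps over and holds the strap at 0.
- strap_right (a joint): The same for the equal strap at rack y = -75 mm.
- strap_left_tab (a point): Point to press on strap_left: on the tab's outer (upper) face, mid width, 80 mm from the hinge; moves with the strap. Its x axis points towards the hinge, y along the hinge, z out of the face (up when shut). It is 47 mm above the bench when shut.
- strap_right_tab (a point): The same on strap_right.
- strap_left_hinge (a point): Point on the hinge axis of strap_left, at mid width, 43 mm above the bench.
- strap_right_hinge (a point): The same for strap_right.
- roll: Red vinyl roll, a stiff cylinder 42 mm thick and 262 mm long, lying loose along the rack's y axis in the saddles (its length is 0.07 rad anticlockwise from its own y axis). Origin: middle of its underside, 22 mm above the bench when seated.
- tape_measure: Yellow and black tape measure, 65 x 71 x 65 mm, loose; origin under its centre.
- black_marker: Black marker pen about 130 mm long, 14 mm thick, loose; origin under its centre.
- duct_tape: Grey tape ring, 90 mm across, 30 mm high, loose; origin under its centre.
- red_pot: Red plastic pot, 83 mm across, 92 mm high, loose; origin under its centre. It stands near a wall shelf whose underside is 0.64 m above the bench, along the bench's right-hand edge; keep the arm clear of that shelf.

How it is judged:
By the outcome, as a careful person would: the job done as asked, in the order asked, and still so for the second after the job is handed in, with the robot touching nothing.
It also fails if it takes over 48 s, if anything falls off the work surface, if the arm or the gripper's body presses on something with over 40 N, if the wrist force passes 120 N, or if a joint passes its speed limit or range.

## Working session

There is one attempt and no reset: what is moved stays moved. The work goes in short steps, Python scripts to look and compute and a tool call to move; the robot and the scene stay as the last step left them, time stands still between calls to the robot, and variables do not carry over. Pictures are saved under pics/ and viewed, and the job is handed in when it is done.

Besides the shell and the picture viewer there is one more tool, called after "Emit:" as name(argument=value, ...), one argument or row to a line, values as JSON. servo_tool: Moves the arm, as the interface text tells. Its arguments: {"type":"object","properties":{"deltas":{"type":"array"}},"required":["deltas"]}

```bash
mkdir -p pics
python3 - <<'E'
from rig import readout, imaging
import cv2,numpy as np
for n in ["scene","top","wrist"]:
    d=imaging.read_camera(n); cv2.imwrite(f"pics/{n}0.png",d["pixels"][:,:,::-1]); np.savez(f"{n}0.npz",**d)
    print(n,d["mtx"].tolist(),d["k1"],np.round(d["R"],3).tolist(),d["t"])
o=readout.get_obs();print(o)
E
```

```text
scene [[568.6644063133674, 0.0, 316.6612176751099], [0.0, 568.6644063133674, 241.46824426554983], [0.0, 0.0, 1.0]] -0.07094583186162282 [[0.622, -0.783, 0.001], [-0.354, -0.282, -0.892], [0.699, 0.555, -0.452]] [-0.38931285  0.24081462  0.95972343]
top [[483.3386381413761, 0.0, 322.26389757098707], [0.0, 483.3386381413761, 244.73944318499755], [0.0, 0.0, 1.0]] -0.12403934786232036 [[-0.021, -1.0, -0.023], [-0.985, 0.024, -0.173], [0.174, 0.019, -0.985]] [-0.03517111  0.54062629  1.02244695]
wrist [[407.0116943806241, 0.0, 311.5909920757124], [0.0, 407.0116943806241, 239.03243937676908], [0.0, 0.0, 1.0]] -0.052437141774550576 [[0.299, 0.954, -0.001], [0.918, -0.287, 0.275], [0.262, -0.083, -0.962]] [-0.57533237 -0.02979271  0.3911647 ]
{'time': 0.15, 'joints': array([ 1.24799811e+00,  3.20148934e-01,  1.56537190e+00, -4.74044329e-06,
        1.25737512e+00, -1.99989476e-02]), 'qd': array([-7.94795683e-05, -3.40626552e-03, -5.21157913e-03,  7.18959839e-04,
        1.05508736e-03, -1.45200403e-03]), 'joint_efforts': array([ 2.15293549e-04, -4.12775981e+01, -2.32153845e+01,  7.27518741e-02,
        4.32808441e-02, -1.16144161e-04]), 'ee_pos': array([0.17142469, 0.54873395, 0.40412146]), 'tcp_rot': array([[-9.54505940e-01,  2.98191622e-01, -4.09159464e-04],
       [ 2.98191902e-01,  9.54505138e-01, -1.23742087e-03],
       [ 2.15562735e-05, -1.30313361e-03, -9.99999151e-01]]), 'ft_force': array([-0.3594711 , -0.11477574, -0.20599309]), 'ft_torque': array([-0.02678318, -0.03038343,  0.03453328]), 'grip_width': 0.0912651605729452}
```

View pics/scene0.png

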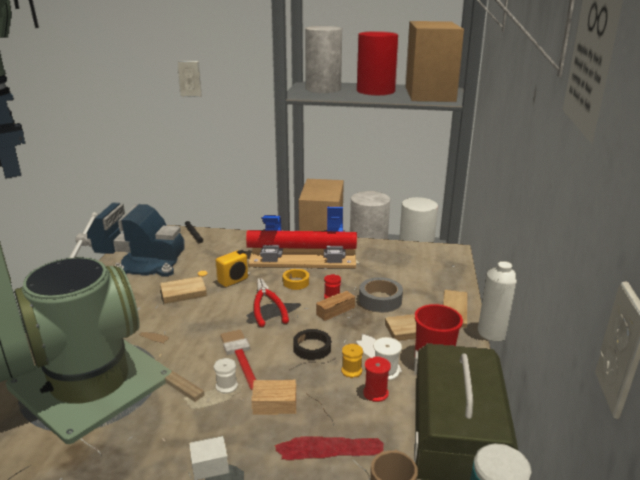

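View pics/top0.png

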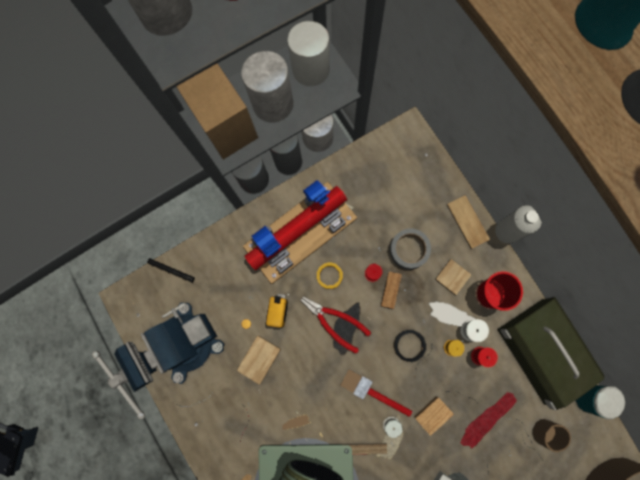

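View pics/wrist0.png

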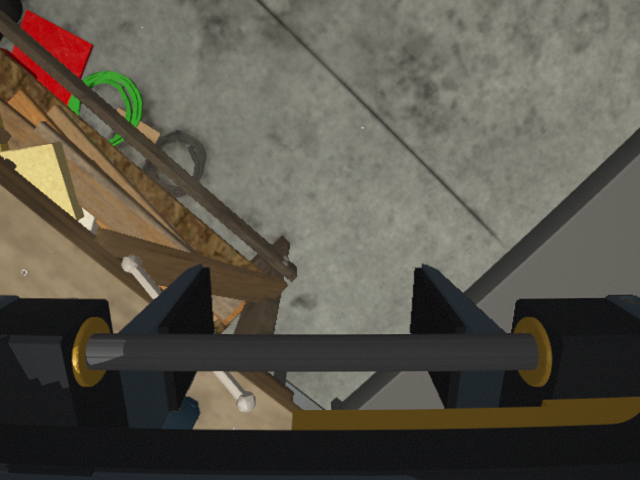

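The rack is near (300,230) in top and (300,250) in scene; both blue straps are open on the far side, leaning past upright. I'll zoom in on each view to measure.

```bash
cat > h.py <<'E'
import cv2,numpy as np
def load(n): return dict(np.load(n+".npz"))
def ray(d,u,v):
    K=d["mtx"];q=np.array([(u-K[0,2])/K[0,0],(v-K[1,2])/K[1,1]]);k=float(d["k1"])
    p=q.copy()
    for _ in range(30): p=q/(1+k*(p@p))
    R=d["R"]; c=-R.T@d["t"]; r=R.T@np.array([p[0],p[1],1]); return c,r/np.linalg.norm(r)
def onz(d,u,v,z):
    c,r=ray(d,u,v); return c+r*(z-c[2])/r[2]
def tri(d1,p1,d2,p2):
    c1,r1=ray(d1,*p1);c2,r2=ray(d2,*p2)
    A=np.stack([r1,-r2],1);s=np.linalg.lstsq(A,c2-c1,rcond=None)[0]
    a=c1+s[0]*r1;b=c2+s[1]*r2;return (a+b)/2,np.linalg.norm(a-b)
def proj(d,X):
    p=d["R"]@np.asarray(X)+d["t"];x=p[:2]/p[2];x=x*(1+float(d["k1"])*(x@x));return d["mtx"][:2,:2]@x+d["mtx"][:2,2]
E
python3 - <<'E'
from h import *
for n,(x,y,w,h) in {"top":(235,170,130,115),"scene":(235,195,135,80)}.items():
    d=load(n+"0");im=d["pixels"][:,:,::-1][y:y+h,x:x+w]
    cv2.imwrite(f"pics/{n}0z.png",cv2.resize(im,None,fx=5,fy=5,interpolation=cv2.INTER_CUBIC))
    hsv=cv2.cvtColor(d["pixels"],cv2.COLOR_RGB2HSV)
    for c,(lo,hi) in {"blue":((110,150,60),(130,255,255)),"red":((0,200,80),(5,255,255))}.items():
        m=cv2.inRange(hsv,lo,hi)
        k,l,s,ce=cv2.connectedComponentsWithStats(m)
        for i in range(1,k):
            if s[i,4]>60: print(n,c,s[i],ce[i], cv2.minAreaRect(np.argwhere(l==i)[:,::-1].astype(np.float32)) if s[i,0]>235 and s[i,0]<370 else '')
E
```

```text
top blue [304 181  24  23 285] [315.87368421 192.50175439] ((316.2500305175781, 193.75001525878906), (21.21320343017578, 19.091880798339844), 45.0)
top blue [253 227  27  29 373] [265.88739946 241.46112601] ((266.0400085449219, 241.7200164794922), (26.400001525878906, 18.0), 53.13010025024414)
top red [275 188  70  55 661] [308.67624811 216.53101362] ((310.33087158203125, 216.130126953125), (16.58413314819336, 78.04298400878906), 52.4314079284668)
top red [246 248  19  21 196] [254.81632653 257.72959184] ((255.4400177001953, 258.41998291015625), (16.799999237060547, 14.600000381469727), 53.13010025024414)
top red [484 273  24  36 402] [493.38308458 292.61691542] 
top red [505 275  17  34  62] [515.40322581 294.74193548] 
top red [324 309  45  26 152] [346.90789474 319.01973684] ((347.191650390625, 319.3757629394531), (50.605567932128906, 7.104775428771973), 29.291362762451172)
top red [319 316  38  36 178] [335.97752809 335.1011236 ] ((336.23760986328125, 334.8412780761719), (50.93117141723633, 6.553800106048584), 43.2642936706543)
top red [478 348  18  18 227] [486.37004405 356.5418
[... 794 characters left out ...]
258117675781, 285.73968505859375), (19.84804344177246, 14.034564018249512), 86.633544921875)
scene red [255 291   9  34 137] [258.09489051 308.37226277] ((258.3254699707031, 307.7189636230469), (33.128204345703125, 7.361823081970215), 86.05481719970703)
scene red [267 291  21  31 149] [278.62416107 305.06040268] ((278.2295837402344, 304.93560791015625), (35.50760269165039, 7.664924621582031), 58.392494201660156)
scene red [ 416  306   46   38 1073] [437.05405405 324.06057782] 
scene red [366 358  23  16 214] [376.1728972 364.9953271] ((377.0270080566406, 365.1622009277344), (14.79590892791748, 21.700666427612305), 80.53767395019531)
scene red [372 378  15  19 149] [380.46979866 386.63087248]
```

```bash
sleep 1
```

```text
(no output)
```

View pics/top0z.png

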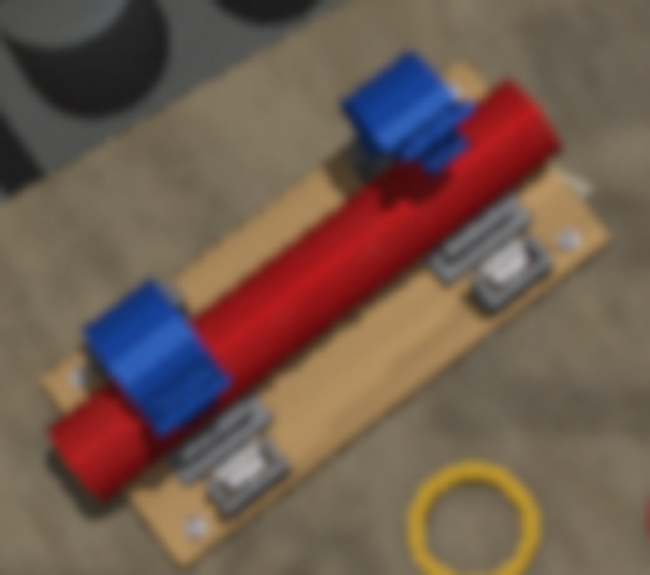

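View pics/scene0z.png

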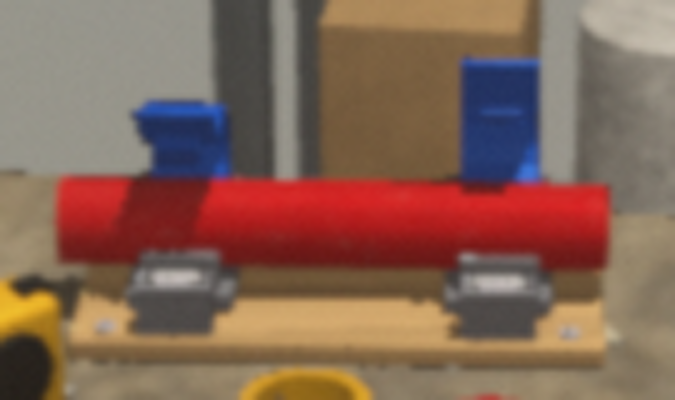

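Top view: the board corners are at about (243,247), (272,283), (356.6,217.4) and (327,182.4). The left strap (263,240) is partly open and the right one (316,192) is about upright. Next I compute the rack pose.

Run:
```python
from h import *
t=load("top0");s=load("scene0")
C={k:onz(t,235+u/5,170+v/5,.012)[:2] for k,(u,v) in dict(hl=(40,385),tl=(187,566),tr=(609,237),hr=(461,60)).items()}
for k,c in C.items(): print(k,c)
# sizes
print([np.linalg.norm(C[a]-C[b]) for a,b in [("hl","tl"),("tl","tr"),("tr","hr"),("hr","hl")]], "expect .112 .25")
mid=sum(C.values())/4
yd=(C["tl"]-C["tr"]+C["hl"]-C["hr"]);yd/=np.linalg.norm(yd);xd=np.array([yd[1],-yd[0]])
org=mid+xd*.006
print("org",org,"x",xd,"yaw",np.arctan2(xd[1],xd[0]))
np.savez("rack.npz",org=org,xd=xd,yd=yd)
W=lambda x,y,z:np.r_[org+xd*x+yd*y,z]
# check projections in scene of board tab corners & housings tops; roll ends
for nm,p in dict(tl=(-.062,.125,.012),tr=(-.062,-.125,.012),tlb=(-.062,.125,0),hsL=(-.058,.075,.038),hsR=(-.058,-.075,.038)).items():
    q=proj(s,W(*p));print(nm,(q-[235,195])*5)
# strap hypotheses
for y in(.075,-.075):
  for th in np.arange(.5,1.91,.2):
    # tab point: shut (-.046,.047) hinge (.034,.043)
    def rot(x,z):
        dx,dz=x-.034,z-.043;c,sn=np.cos(th),np.sin(th)
        return .034+dx*c+dz*sn, .043-dx*sn+dz*c
    out=[]
    for e in (-.058,-.030):
        X=rot(e,.047);P=W(X[0],y,X[1]);out+=[((proj(s,P)-[235,195])*5).round(),((proj(t,P)-[235,170])*5).round()]
    print(y,round(th,1),out,np.round(X,3))
```

```text
hl [0.54504835 0.13557669]
tl [0.46023101 0.06790196]
tr [ 0.60785841 -0.12779422]
hr [ 0.69474911 -0.06146935]
[np.float64(0.10850736669950482), np.float64(0.24513433419159258), np.float64(0.10931140322382205), np.float64(0.24746203554621313)] expect .112 .25
org [0.58175547 0.00717534] x [0.79729127 0.60359476] yaw 0.6480021687057219
tl [ 63.05739851 338.21678034]
tr [605.0158028  344.73985379]
tlb [ 64.47658931 360.84877092]
hsL [169.68158811 285.71204195]
hsR [497.06172359 289.50281681]
0.075 0.5 [array([168., 170.]), array([229., 451.]), array([175., 173.]), array([198., 412.])] [-0.02   0.077]
0.075 0.7 [array([169., 130.]), array([210., 426.]), array([175., 146.]), array([184., 394.])] [-0.012  0.087]
0.075 0.9 [array([171.,  93.]), array([186., 396.]), array([177., 121.]), array([168., 373.])] [-0.003  0.096]
0.075 1.1 [array([174.,  61.]), array([160., 362.]), array([179.,  99.]), array([150., 350.])] [0.009 0.102]
0.075 1.3 [array([177.,  34.]), array([133., 327.]), array([181.,  81.]), array([131., 326.])] [0.021 0.106]
0.075 1.5 [array([181.,  15.]), array([105., 292.]), 
[... 459 characters left out ...]
, array([460., 180.])] [-0.012  0.087]
-0.075 0.9 [array([499.,  97.]), array([470., 176.]), array([498., 124.]), array([445., 158.])] [-0.003  0.096]
-0.075 1.1 [array([499.,  64.]), array([446., 141.]), array([498., 102.]), array([429., 134.])] [0.009 0.102]
-0.075 1.3 [array([499.,  37.]), array([420., 106.]), array([498.,  84.]), array([411., 110.])] [0.021 0.106]
-0.075 1.5 [array([499.,  18.]), array([393.,  71.]), array([498.,  70.]), array([392.,  87.])] [0.033 0.107]
-0.075 1.7 [array([499.,   5.]), array([366.,  39.]), array([498.,  62.]), array([374.,  66.])] [0.046 0.106]
-0.075 1.9 [array([499.,   1.]), array([340.,  12.]), array([498.,  59.]), array([357.,  47.])] [0.058 0.102]
```

Board size checks out (≈3% small), and projecting it into the scene view agrees to about 1 px. The strap edges in both views give left ≈0.83 rad and right ≈1.1 rad. I'll press with closed fingers and the tool's y along rack x: first turn +0.62 about tool z, raise, and close.

Emit:
servo_tool(
  deltas=[
    [0, 0, -15, 0, 0, 0.124, 0],
    [0, 0, -15, 0, 0, 0.124, 0],
    [0, 0, -15, 0, 0, 0.124, 0],
    [0, 0, -15, 0, 0, 0.124, 0],
    [0, 0, 0, 0, 0, 0.124, 0],
    [0, 0, 0, 0, 0, 0, 0],
  ],
)

```text
time: 0.75
ee_pos: [0.1714, 0.5488, 0.4649]
tcp_rot: [[-0.604, 0.797, 0.0], [0.797, 0.604, 0.0], [0.0, 0.0, -1.0]]
ft_force: [0.2, -0.8, -0.3]
grip_width: 0.046
```

```bash
cat > g.py <<'E'
from h import *
from rig import readout
import sys
r=np.load("rack.npz");org,xd,yd=r["org"],r["xd"],r["yd"]
def W(x,y,z):return np.r_[org+xd*x+yd*y,z]
def face(th,s): # rack x,z of face point s from hinge
    c,n=np.cos(th),np.sin(th); return .034-s*c+.004*n,.043+s*n+.004*c
def st():
    o=readout.get_obs();R=o["tcp_rot"];tip=o["ee_pos"]+R[:,2]*.191;d=tip[:2]-org
    print("t",round(o["time"],2),"tip rack mm",np.round(1e3*np.array([d@xd,d@yd,tip[2]]),1),"F",o["ft_force"].round(1),"grip",round(o["grip_width"],4),"tooly",R[:,1].round(3),"z",R[:,2].round(3),"j",o["joints"].round(2))
    return o,R,tip
def to(*p):
    o,R,tip=st();print("target",np.round(p,4),"delta mm",np.round(1e3*R.T@(W(*p)-tip),1))
E
python3 - <<'E'
from g import *
h=.0135
for y,a in((.075,.83),(-.075,1.1)):
  for th in (a,.6,.4,.2,.1,0):
    s=.078+.0155*(1-th/a); x,z=face(th,s);print(y,th,"tip centre",np.round([x+h,z],4))
to(.012,.075,.16)
E
```

```text
0.075 0.83 tip centre [-0.0022  0.1033]
0.075 0.6 tip centre [-0.0182  0.0928]
0.075 0.4 tip centre [-0.0302  0.0802]
0.075 0.2 tip centre [-0.0397  0.0648]
0.075 0.1 tip centre [-0.0433  0.0561]
0.075 0 tip centre [-0.046  0.047]
-0.075 1.1 tip centre [0.0157 0.1143]
-0.075 0.6 tip centre [-0.0204  0.0943]
-0.075 0.4 tip centre [-0.0319  0.0809]
-0.075 0.2 tip centre [-0.0406  0.0649]
-0.075 0.1 tip centre [-0.0437  0.0562]
-0.075 0 tip centre [-0.046  0.047]
t 0.75 tip rack mm [-2.000e-01  6.795e+02  2.739e+02] F [ 0.2 -0.8 -0.3] grip 0.046 tooly [0.797 0.604 0.   ] z [ 0.  0. -1.] j [ 1.25  0.29  1.46 -0.    1.39  0.6 ]
target [0.012 0.075 0.16 ] delta mm [-604.5   12.   113.8]
```

Emit:
servo_tool(
  deltas=[
    [-40, 0, 0, 0, 0, 0, 0],
    [-40, 0, 0, 0, 0, 0, 0],
    [-40, 2, 0, 0, 0, 0, 0],
    [-40, 2, 0, 0, 0, 0, 0],
    [-40, 2, 0, 0, 0, 0, 0],
    [-40, 2, 0, 0, 0, 0, 0],
    [-40, 2, 0, 0, 0, 0, 0],
    [-40, 2, 0, 0, 0, 0, 0],
  ],
)

```text
time: 1.55
ee_pos: [0.3748, 0.2995, 0.4642]
tcp_rot: [[-0.606, 0.795, -0.001], [0.795, 0.606, -0.001], [0.0, -0.001, -1.0]]
ft_force: [0.8, 0.8, -0.1]
grip_width: 0.0004
```

Emit:
servo_tool(
  deltas=[
    [-40, 0, 0, 0, 0, 0, 0],
    [-40, 0, 0, 0, 0, 0, 0],
    [-40, 0, 0, 0, 0, 0, 0],
    [-40, 0, 0, 0, 0, 0, 0],
    [-40, 0, 10, 0, 0, 0, 0],
    [-40, 0, 30, 0, 0, 0, 0],
    [-40, 0, 40, 0, 0, 0, 0],
    [0, 0, 10, 0, 0, 0, 0],
  ],
)

```text
time: 2.35
ee_pos: [0.5413, 0.0784, 0.3748]
tcp_rot: [[-0.603, 0.798, -0.007], [0.798, 0.603, -0.002], [0.002, -0.007, -1.0]]
ft_force: [-0.2, 1.4, -0.6]
grip_width: 0.0004
```

Run:
```python
from g import *
from rig import imaging
for n in ["scene","top"]:
    d=imaging.read_camera(n); np.savez(n+"1.npz",**d); x,y,w,hh=(215,110,160,120) if n=="scene" else (235,160,140,130)
    cv2.imwrite(f"pics/{n}1.png",cv2.resize(d["pixels"][y:y+hh,x:x+w,::-1],None,fx=4,fy=4,interpolation=cv2.INTER_CUBIC))
to(.002,.075,.115)
```

```text
t 2.45 tip rack mm [ 10.2  84.6 185.8] F [-0.1  0.8 -0.5] grip 0.001 tooly [ 0.797  0.604 -0.005] z [-0.006 -0.    -1.   ] j [ 0.13  0.3   1.67  0.    1.18 -0.52]
target [0.002 0.075 0.115] delta mm [-9.8 -7.9 70.8]
```

View pics/scene1.png

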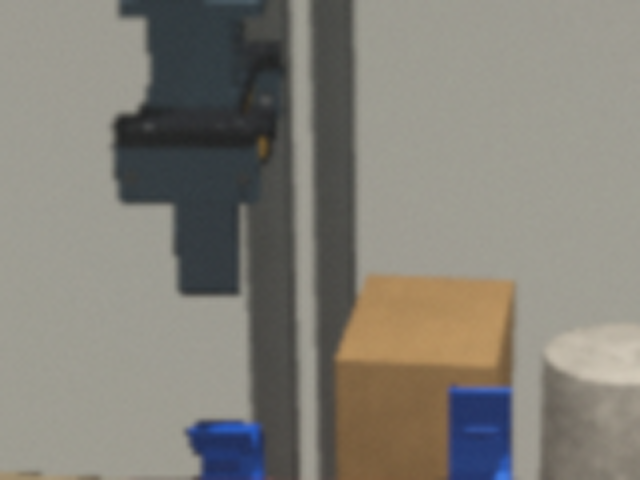

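View pics/top1.png

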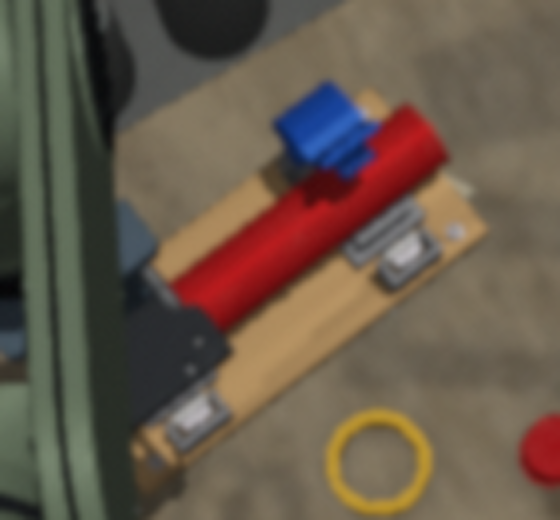

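Scene: the closed fingers sit above the left strap (fingertip at px ≈(267,183)), and the strap top is near (272,216). The gripper is clear of everything. Now I descend and begin the arc.

Emit:
servo_tool(
  deltas=[
    [-4, -2, 20, 0, 0, 0, 0],
    [-4, -3, 20, 0, 0, 0, 0],
    [-4, -3, 20, 0, 0, 0, 0],
    [0, 0, 5, 0, 0, 0, 0],
    [0, 0, 0, 0, 0, 0, 0],
    [0, 0, 0, 0, 0, 0, 0],
  ],
)

```text
time: 3.05
ee_pos: [0.5415, 0.0678, 0.3159]
tcp_rot: [[-0.605, 0.796, 0.003], [0.796, 0.605, 0.001], [-0.001, 0.002, -1.0]]
ft_force: [-0.4, -0.3, 1.3]
grip_width: 0.0001
```

Run:
```python
from g import *
from rig import imaging
for n in ["scene"]:
    d=imaging.read_camera(n); np.savez(n+"2.npz",**d); x,y,w,hh=(215,150,160,120)
    cv2.imwrite(f"pics/{n}2.png",cv2.resize(d["pixels"][y:y+hh,x:x+w,::-1],None,fx=4,fy=4,interpolation=cv2.INTER_CUBIC))
to(-.002,.072,.103)
```

```text
t 3.1 tip rack mm [  5.   72.2 124.9] F [-0.5  0.7 -0. ] grip 0.0005 tooly [0.797 0.604 0.003] z [ 0.003  0.001 -1.   ] j [ 0.1   0.35  1.77  0.    1.03 -0.55]
target [-0.002  0.072  0.103] delta mm [-0.2 -7.  21.9]
```

View pics/scene2.png

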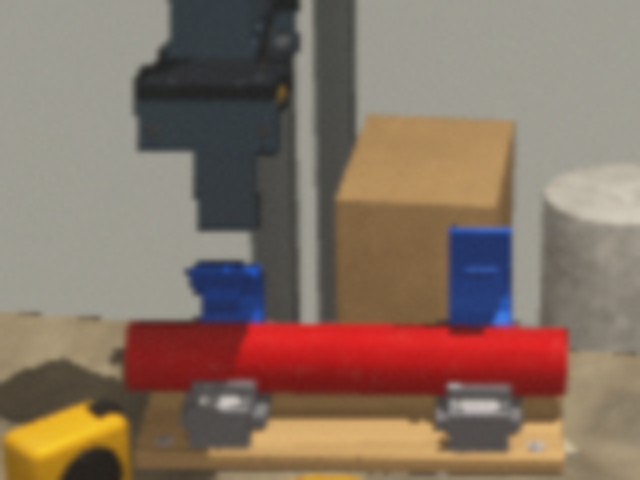

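The finger (px ≈272,207) is in line with the left strap, with a clear gap below it. Now down along the arc.

Emit:
servo_tool(
  deltas=[
    [0, -3, 11, 0, 0, 0, 0],
    [0, -4, 11, 0, 0, 0, 0],
    [0, -8, 5, 0, 0, 0, 0],
    [0, -8, 6, 0, 0, 0, 0],
    [0, -6, 6, 0, 0, 0, 0],
    [0, -6, 7, 0, 0, 0, 0],
    [0, -5, 7, 0, 0, 0, 0],
    [0, 0, 0, 0, 0, 0, 0],
  ],
)

```text
time: 3.9
ee_pos: [0.5083, 0.0424, 0.2603]
tcp_rot: [[-0.603, 0.798, -0.003], [0.798, 0.603, -0.0], [0.002, -0.003, -1.0]]
ft_force: [-0.1, 0.2, 0.1]
grip_width: -0.0001
```

Run:
```python
from g import *
from rig import imaging
for n in ["scene"]:
    d=imaging.read_camera(n); np.savez(n+"3.npz",**d); x,y,w,hh=(215,150,160,120)
    cv2.imwrite(f"pics/{n}3.png",cv2.resize(d["pixels"][y:y+hh,x:x+w,::-1],None,fx=4,fy=4,interpolation=cv2.INTER_CUBIC))
to(-.046,.072,.047)
```

```text
t 3.95 tip rack mm [-37.   72.4  69.8] F [-0.7 -0.4 -0.5] grip 0.0007 tooly [ 0.798  0.603 -0.001] z [-0.002 -0.    -1.   ] j [ 0.06  0.36  1.91 -0.    0.87 -0.59]
target [-0.046  0.072  0.047] delta mm [-0.4 -9.  22.8]
```

View pics/scene3.png

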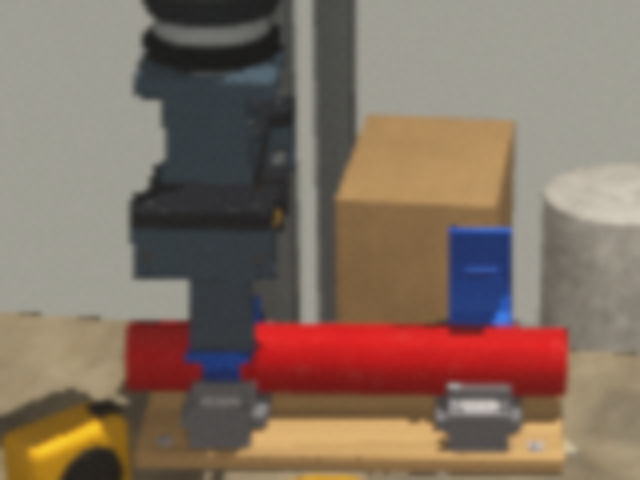

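The tab (px ≈270,240) is now under the finger and coming down. Next I press through the catch.

Emit:
servo_tool(
  deltas=[
    [0, -3, 6, 0, 0, 0, 0],
    [0, -2, 6, 0, 0, 0, 0],
    [0, -2, 5, 0, 0, 0, 0],
    [0, -1, 4, 0, 0, 0, 0],
    [0, 0, 2, 0, 0, 0, 0],
    [0, 0, 0, 0, 0, 0, 0],
  ],
)

```text
time: 4.55
ee_pos: [0.5025, 0.038, 0.2377]
tcp_rot: [[-0.604, 0.797, -0.002], [0.797, 0.604, -0.0], [0.001, -0.002, -1.0]]
ft_force: [0.0, -0.0, -0.3]
grip_width: 0.0002
```

Run:
```python
from g import *
from rig import imaging
for n in ["scene"]:
    d=imaging.read_camera(n); np.savez(n+"4.npz",**d); x,y,w,hh=(215,150,160,120)
    cv2.imwrite(f"pics/{n}4.png",cv2.resize(d["pixels"][y:y+hh,x:x+w,::-1],None,fx=4,fy=4,interpolation=cv2.INTER_CUBIC))
to(-.046,.072,.047)
```

```text
t 4.6 tip rack mm [-44.6  72.4  46.9] F [-0.5 -0.8  0. ] grip 0.0005 tooly [ 0.797  0.604 -0.001] z [-0.001 -0.    -1.   ] j [ 0.05  0.38  1.95 -0.    0.81 -0.6 ]
target [-0.046  0.072  0.047] delta mm [-0.4 -1.4 -0.1]
```

View pics/scene4.png

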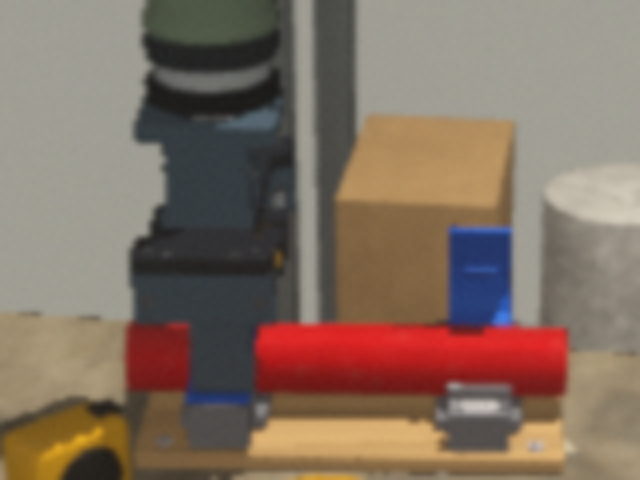

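The tab is on the housing at (270,250) with no force, so it has probably snapped over. I press 3 mm further to confirm a solid stop.

Emit:
servo_tool(
  deltas=[
    [0, 0, 1, 0, 0, 0, 0],
    [0, 0, 1, 0, 0, 0, 0],
    [0, 0, 1, 0, 0, 0, 0],
    [0, 0, 0, 0, 0, 0, 0],
  ],
)

```text
time: 5.0
ee_pos: [0.503, 0.038, 0.2365]
tcp_rot: [[-0.604, 0.797, 0.0], [0.797, 0.604, -0.0], [-0.0, 0.0, -1.0]]
ft_force: [-2.7, -0.8, 10.2]
grip_width: 0.0004
```

Solid stop at about z 46 mm with 10 N. Lift and cross to the right strap.

Emit:
servo_tool(
  deltas=[
    [0, 0, -15, 0, 0, 0, 0],
    [0, 0, -35, 0, 0, 0, 0],
    [0, 0, -40, 0, 0, 0, 0],
    [0, 0, -30, 0, 0, 0, 0],
    [-20, 15, 0, 0, 0, 0, 0],
    [-40, 20, 0, 0, 0, 0, 0],
    [-40, 20, 0, 0, 0, 0, 0],
    [-40, 20, 0, 0, 0, 0, 0],
  ],
)

```text
time: 5.8
ee_pos: [0.6485, -0.029, 0.3556]
tcp_rot: [[-0.604, 0.797, 0.0], [0.797, 0.604, 0.0], [-0.0, 0.0, -1.0]]
ft_force: [0.7, 0.4, -0.1]
grip_width: 0.0003
```

Run:
```python
from g import *
from rig import imaging
for n in ["scene","top"]:
    d=imaging.read_camera(n); np.savez(n+"5.npz",**d); x,y,w,hh=(215,150,160,120) if n=="scene" else (235,160,140,130)
    cv2.imwrite(f"pics/{n}5.png",cv2.resize(d["pixels"][y:y+hh,x:x+w,::-1],None,fx=4,fy=4,interpolation=cv2.INTER_CUBIC))
to(.028,-.075,.125)
```

```text
t 5.9 tip rack mm [ 32.7 -72.4 163.1] F [-0.3  0.8 -0.4] grip 0.0008 tooly [0.799 0.602 0.001] z [ 0.003 -0.001 -1.   ] j [-0.06  0.47  1.45 -0.    1.21 -0.71]
target [ 0.028 -0.075  0.125] delta mm [-2.5 -4.7 38.1]
```

View pics/scene5.png

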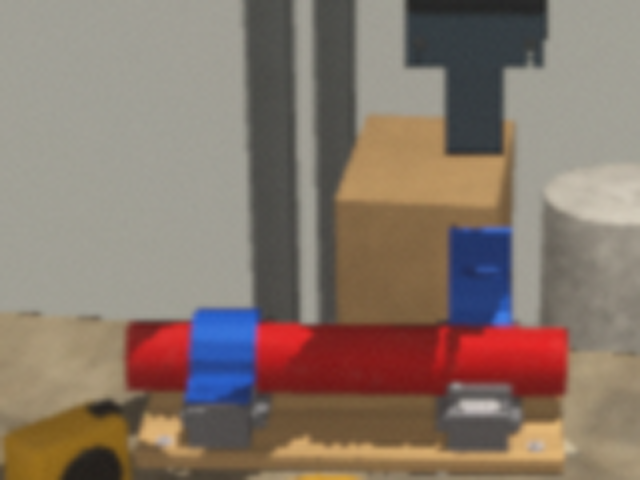

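View pics/top5.png

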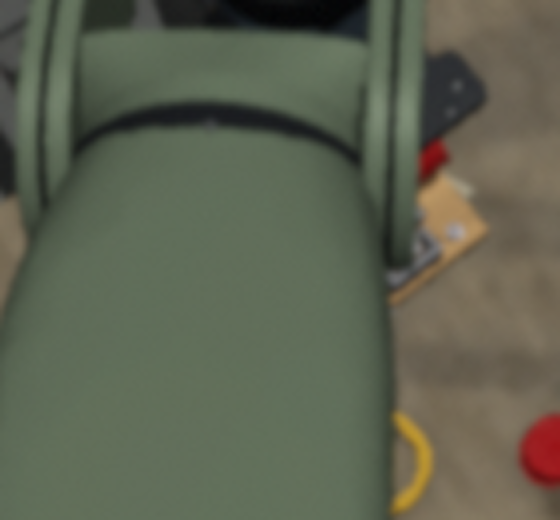

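The left strap lies shut over the roll, its tab at (270,246). The right strap is still open, and the finger is about 4 mm left of its centre. Before descending I check how close the brown box on the rear shelf is to the gripper body.

Run:
```python
from h import *
a=load("top0")["pixels"][50:215,165:375,::-1];b=load("scene0")["pixels"][165:265,270:450,::-1]
cv2.imwrite("pics/ta.png",cv2.resize(a,None,fx=3.5,fy=3.5,interpolation=cv2.INTER_CUBIC));cv2.imwrite("pics/sb.png",cv2.resize(b,None,fx=4,fy=4,interpolation=cv2.INTER_CUBIC))
```

```text
(no output)
```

View pics/ta.png

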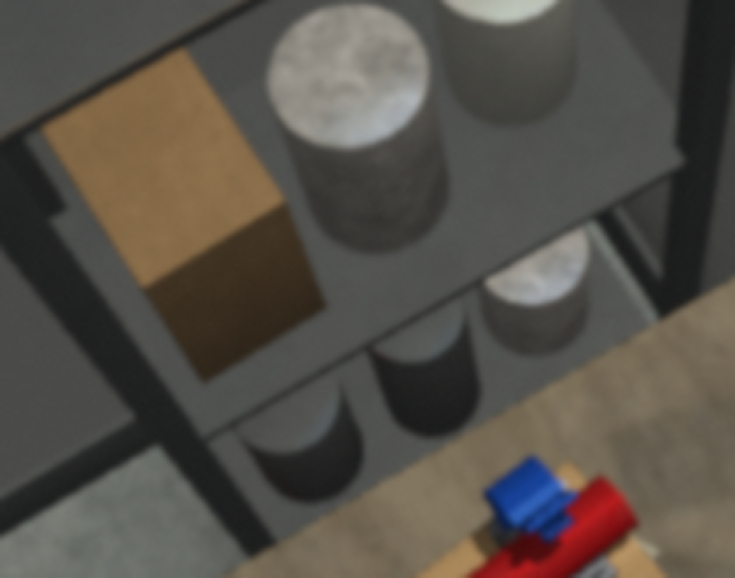

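View pics/sb.png

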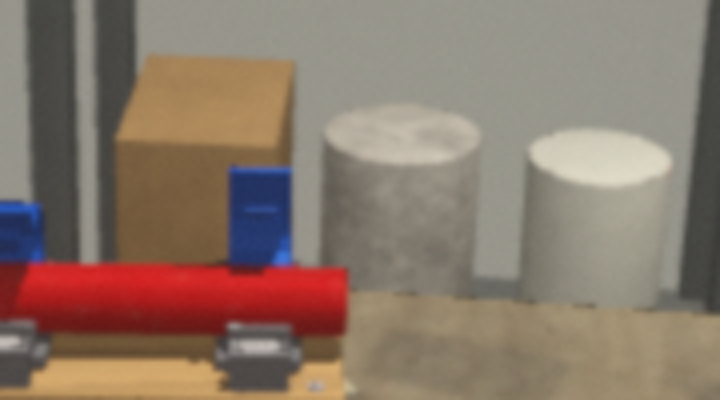

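Run:
```python
from g import *
t=load("top0");s=load("scene0")
def T(a,b):
    X,e=tri(t,(165+a[0]/3.5,50+a[1]/3.5),s,(270+b[0]/4,165+b[1]/4));d=X[:2]-org
    print("rack",np.round([d@xd,d@yd,X[2]],3),"err",round(e,4))
T((147,288),(117,138));T((284,202),(292,145))
```

```text
rack [0.335 0.026 0.005] err 0.0004
rack [ 0.328 -0.095  0.002] err 0.0141
```

The box is about 0.3 m behind and at bench height, so nothing is in the way. Descend behind the right tab and sweep.

Emit:
servo_tool(
  deltas=[
    [-2, 0, 15, 0, 0, 0, 0],
    [-2, 0, 20, 0, 0, 0, 0],
    [0, -2, 10, 0, 0, 0, 0],
    [0, 0, 0, 0, 0, 0, 0],
    [0, 0, 0, 0, 0, 0, 0],
  ],
)

```text
time: 6.4
ee_pos: [0.6479, -0.0325, 0.3109]
tcp_rot: [[-0.604, 0.797, 0.0], [0.797, 0.604, 0.0], [-0.0, 0.0, -1.0]]
ft_force: [-0.0, -0.2, 0.3]
grip_width: 0.0006
```

Run:
```python
from g import *
from rig import imaging
for n in ["scene"]:
    d=imaging.read_camera(n); np.savez(n+"6.npz",**d); x,y,w,hh=(215,150,160,120)
    cv2.imwrite(f"pics/{n}6.png",cv2.resize(d["pixels"][y:y+hh,x:x+w,::-1],None,fx=4,fy=4,interpolation=cv2.INTER_CUBIC))
to(.015,-.075,.114)
```

```text
t 6.45 tip rack mm [ 29.2 -71.9 120.4] F [-0.  -0.7 -0.6] grip 0.0005 tooly [0.797 0.604 0.001] z [ 0.002  0.    -1.   ] j [-0.07  0.5   1.52  0.    1.12 -0.72]
target [ 0.015 -0.075  0.114] delta mm [ -3.1 -14.2   6.4]
```

View pics/scene6.png

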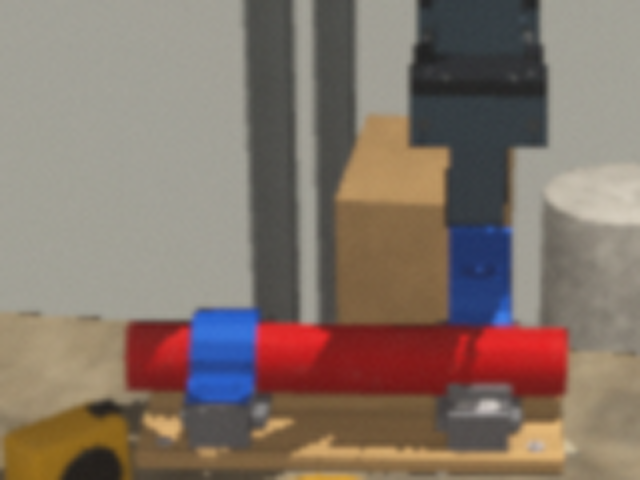

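The fingertip is just behind the right tab's top edge (px ≈(335,206)). Lower a little and sweep along the arc.

Emit:
servo_tool(
  deltas=[
    [-2, 0, 5, 0, 0, 0, 0],
    [-1, -7, 1, 0, 0, 0, 0],
    [0, -8, 1, 0, 0, 0, 0],
    [0, -9, 4, 0, 0, 0, 0],
    [0, -10, 5, 0, 0, 0, 0],
    [0, -10, 6, 0, 0, 0, 0],
    [0, 0, 0, 0, 0, 0, 0],
  ],
)

```text
time: 7.15
ee_pos: [0.6132, -0.0626, 0.2873]
tcp_rot: [[-0.603, 0.798, -0.003], [0.798, 0.603, -0.0], [0.002, -0.003, -1.0]]
ft_force: [0.2, 0.5, -0.7]
grip_width: 0.0007
```

Run:
```python
from g import *
from rig import imaging
for n in ["scene"]:
    d=imaging.read_camera(n); np.savez(n+"7.npz",**d); x,y,w,hh=(215,150,160,120)
    cv2.imwrite(f"pics/{n}7.png",cv2.resize(d["pixels"][y:y+hh,x:x+w,::-1],None,fx=4,fy=4,interpolation=cv2.INTER_CUBIC))
to(-.032,-.075,.081)
```

```text
t 7.2 tip rack mm [-16.5 -74.5  96.8] F [-0.2  0.9  1.1] grip 0.0006 tooly [ 0.798  0.603 -0.002] z [-0.002  0.    -1.   ] j [-0.12  0.48  1.63 -0.    1.04 -0.77]
target [-0.032 -0.075  0.081] delta mm [ -0.5 -15.4  15.8]
```

View pics/scene7.png

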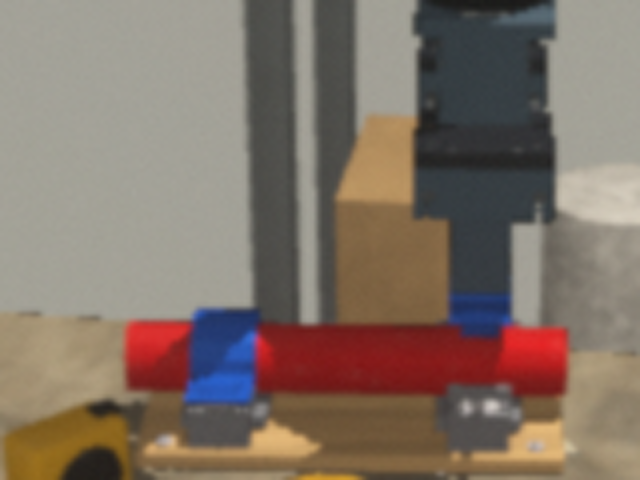

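The right strap is following down, centred under the finger (tab edge at ≈(335,224)). Continue and press.

Emit:
servo_tool(
  deltas=[
    [0, -8, 7, 0, 0, 0, 0],
    [0, -7, 8, 0, 0, 0, 0],
    [0, -5, 8, 0, 0, 0, 0],
    [0, -4, 8, 0, 0, 0, 0],
    [0, -2, 6, 0, 0, 0, 0],
    [0, -2, 6, 0, 0, 0, 0],
    [0, -1, 5, 0, 0, 0, 0],
    [0, 0, 2, 0, 0, 0, 0],
  ],
)

```text
time: 8.0
ee_pos: [0.5914, -0.0792, 0.2376]
tcp_rot: [[-0.604, 0.797, -0.001], [0.797, 0.604, -0.0], [0.001, -0.001, -1.0]]
ft_force: [0.3, -0.1, 0.6]
grip_width: 0.0006
```

Emit:
servo_tool(
  deltas=[
    [0, 0, 0, 0, 0, 0, 0],
    [0, 0, 1, 0, 0, 0, 0],
    [0, 0, 1, 0, 0, 0, 0],
    [0, 0, 0, 0, 0, 0, 0],
  ],
)

```text
time: 8.4
ee_pos: [0.5918, -0.0792, 0.2369]
tcp_rot: [[-0.604, 0.797, 0.001], [0.797, 0.604, -0.0], [-0.0, 0.0, -1.0]]
ft_force: [-0.5, -0.4, 4.2]
grip_width: 0.0004
```

Run:
```python
from g import *
to(-.046,-.075,.047)
```

```text
t 8.4 tip rack mm [-44.1 -75.   45.9] F [-0.5 -0.4  4.2] grip 0.0004 tooly [0.797 0.604 0.   ] z [ 0.001 -0.    -1.   ] j [-0.15  0.5   1.74 -0.    0.9  -0.8 ]
target [-0.046 -0.075  0.047] delta mm [-0.  -1.9 -1.1]
```

Emit:
servo_tool(
  deltas=[
    [0, 0, 1, 0, 0, 0, 0],
    [0, 0, 1, 0, 0, 0, 0],
    [0, 0, 0, 0, 0, 0, 0],
  ],
)

```text
time: 8.7
ee_pos: [0.5917, -0.0792, 0.2364]
tcp_rot: [[-0.604, 0.797, 0.001], [0.797, 0.604, -0.0], [-0.001, 0.001, -1.0]]
ft_force: [-4.5, -0.6, 11.5]
grip_width: 0.0006
```

Emit:
servo_tool(
  deltas=[
    [0, 0, -15, 0, 0, 0, 0],
    [0, 0, -40, 0, 0, 0, 0],
    [0, 0, -40, 0, 0, 0, 0],
    [20, 0, -30, 0, 0, 0, 0],
    [40, 0, 0, 0, 0, 0, 0],
    [40, 0, 0, 0, 0, 0, 0],
    [40, 0, 0, 0, 0, 0, 0],
    [40, 0, 0, 0, 0, 0, 0],
  ],
)

```text
time: 9.5
ee_pos: [0.4819, 0.0653, 0.3593]
tcp_rot: [[-0.603, 0.798, 0.0], [0.798, 0.603, 0.0], [-0.0, 0.001, -1.0]]
ft_force: [0.1, 1.0, -0.3]
grip_width: 0.0
```

Emit:
servo_tool(
  deltas=[
    [40, 0, 0, 0, 0, 0, 0],
    [40, 0, 0, 0, 0, 0, 0],
    [40, 0, -20, 0, 0, 0, 0],
    [40, 0, -20, 0, 0, 0, 0],
    [40, 0, -20, 0, 0, 0, 0],
    [40, 0, 0, 0, 0, 0, 0],
    [40, 0, 0, 0, 0, 0, 0],
    [40, 0, 0, 0, 0, 0, 0],
  ],
)

```text
time: 10.3
ee_pos: [0.2886, 0.3205, 0.4197]
tcp_rot: [[-0.604, 0.797, 0.001], [0.797, 0.604, 0.001], [0.0, 0.001, -1.0]]
ft_force: [0.3, 0.5, 0.4]
grip_width: 0.0003
```

Run:
```python
from g import *
from rig import imaging
st()
for n in ["scene","top"]:
    d=imaging.read_camera(n); np.savez(n+"8.npz",**d)
    cv2.imwrite(f"pics/{n}8f.png",d["pixels"][:,:,::-1])
    x,y,w,hh=(215,195,160,90) if n=="scene" else (235,160,140,130)
    cv2.imwrite(f"pics/{n}8.png",cv2.resize(d["pixels"][y:y+hh,x:x+w,::-1],None,fx=4,fy=4,interpolation=cv2.INTER_CUBIC))
```

```text
t 10.3 tip rack mm [-44.4 426.8 228.7] F [0.3 0.5 0.4] grip 0.0003 tooly [0.797 0.604 0.001] z [ 0.001  0.001 -1.   ] j [ 0.81  0.08  1.84 -0.    1.22  0.16]
```

View pics/scene8.png

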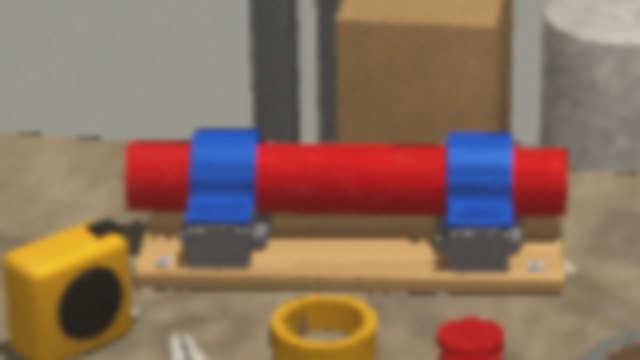

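View pics/top8f.png

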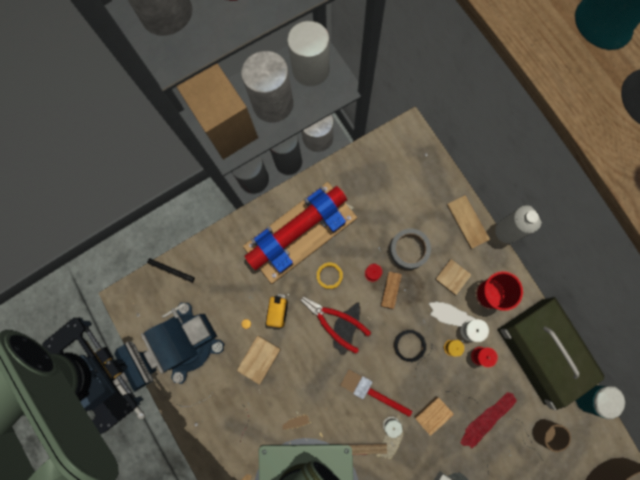

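View pics/top8.png

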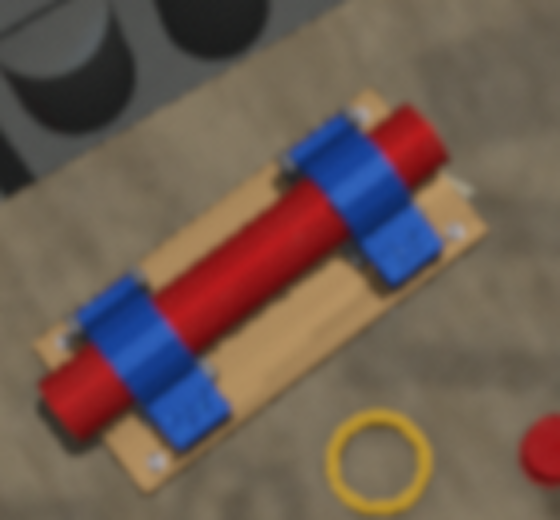

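Both straps lie shut with their tabs level on the housings (top px ≈(283,266) and (335,221)). The roll is seated and nothing else has moved. The arm is clear with no force on it.

Emit:
servo_tool(
  deltas=[
    [0, 0, 0, 0, 0, 0, 0],
    [0, 0, 0, 0, 0, 0, 0],
    [0, 0, 0, 0, 0, 0, 0],
  ],
)

```text
time: 10.7
ee_pos: [0.2906, 0.3187, 0.4193]
tcp_rot: [[-0.602, 0.798, 0.0], [0.798, 0.602, -0.0], [-0.0, -0.0, -1.0]]
ft_force: [-0.1, -0.0, 0.6]
grip_width: 0.0007
```

```bash
python3 -c "
from rig import close_job
print(close_job())"
```

```text
the job is handed in; nothing more can be done
None
```

Both blue straps are shut over the roll, and I handed the job in at about 10.7 s on the robot's clock. With the fingers closed, I swung the left strap down along its arc first, then the right, and pressed each tab past its catch.

- **Catches:** each tab met a solid stop at about 46 mm (47 mm expected when shut), with roughly 10 N on the left and 11.5 N on the right. After I lifted off, both straps stayed flat on their housings in the scene and top views. I had no direct reading of the strap angles.
- **Roll and loose items:** by eye in the last pictures, the roll is seated. The tape measure, marker, grey tape and red pot are where they started.
- **Disagreements:** the board measured about 2–3% small from the top view. The left strap also appeared 3–5 mm off its predicted position along the roll, so I shifted the press point about 3 mm.

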